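Close and lock a pressure cooker

ROBOT

A 6-joint arm with a two-finger parallel gripper is mounted at the origin on a cart in front of the work surface, level with it; the furniture and walls round the work are solid. World frame = base frame: x ahead of the robot, y to its left, z up, the work surface at z = 0. Lengths are in mm, angles in rad, forces in N, time in s.
With the tool pointing down it reaches from about 275 to 750 mm from the base axis. Payload 10.2 kg.
Tool frame: the origin (TCP) lies midway between the tips of the shut fingers; the grasp point (between the pads) lies grasp_offset behind it (grasp_offset is the distance from the TCP to the grasp point, in mm); x points along the fingers, z is the direction in which the jaws open and shut, and the axes are right-handed (so a half turn about x gives the same grasp; the last joint's range is limited). The gripper opens to 85 mm and grips with 20 to 120 N. Pads are 22 mm wide; open, the fingers measure 114 mm over their backs; the gripper's body (76 mm by 85 mm) begins 54 mm behind the grasp point. The pads swing forward as they close: fully open they stand 13 mm farther back than shut.
Start: joints at [-1.492, 0.313, 1.498, -0, 1.331, -0.223], TCP at [156.038, -501.282, 231.294] pointing down, gripper open.
Joint ranges: [-2.94, 2.94], [-0.97, 2.17], [0.19, 2.56], [-1.23, 4.37], [0.02, 3.11], [-2.88, 2.88]. Speed limits (rad/s): [2.39, 2.39, 3.01, 3.14, 3.14, 3.14].

INTERFACE

Orientations are given as a unit quaternion [w, x, y, z].
In Python, from rig import sense, capture, calibration, finish_job, grasp_offset gives the robot as it stands.
- The arm moves only by the shell command python3 -m jog 'ROWS' [FORCE]. ROWS is JSON, a list of rows, each an object with "linear": the shift along the tool's x, y, z scaled (see below), a list of three; "rotation": the turn, a rotation vector about the tool's x, y, z scaled (see below), a list of three; "grip": the finger opening in mm, from 0 to 85.4. A call has 1 to 20 rows; each row is the pose to reach, as a shift and turn from the pose measured when the call began, along the tool's axes at that moment; what a row does not reach only later rows make up. The controller multiplies each number of a shift by 0.3 m and each number of a turn by 0.5 rad. A row lasts 1/12 s, in which the tool goes at most 41.7 mm and 7.16 degrees, less where a joint would pass 70% of its speed; a pose out of reach is approached as far as the arm can. A call with a number of a shift or a turn outside -1 to 1 is refused whole. A call with a gripper value outside its range is refused whole. The fingers move at their own pace and stop on an object; FORCE is the grip in N (left out, the last holds). Time passes only in rows, so rows that repeat a pose let the fingers close. It gives the time, the measured TCP pose, the force and the opening at its end, in the units of the state.
- sense(): the state, without advancing time (a new reading comes with each control period).
- capture(name): name is "scene" or "top"; returns (picture, depth): 384x512x3 uint8, red, green, blue; 384x512 float32, mm along the optical axis (not along the pixel's ray), 0 where there is no reading.
- calibration(name): a dict with "intrinsics" (3x3 intrinsics, pixels), "world_from_camera" (4x4, takes a point from camera to world coordinates). Camera axes: x right, y up, looking along -z (the intrinsics and any distortion apply to the point x, -y, -z); pixel columns grow to the right and rows downward; lengths in mm; the calibration is good to about 2 mm. A picture is of the moment at which its call begins. calibration takes no time and is no camera call.
- finish_job(): hands the job in, once; it reports no verdict.
The state is a dict: "time_s": time; "joints": joint angles; "dq": joint speeds; "tau": joint torques, N m; "eef_pos": TCP position; "ee_rot": TCP orientation; "force": force on the tool from outside, world axes, zero at the start; "wrist_torque": the same for the moment, N m; "grip_width": opening from 0.0 (shut) to 1.0 (fully open).
Only numpy, scipy, OpenCV 4.12 (cv2) and the standard library are available. Lean on these libraries where they do the work, as an engineer would, in place of code of your own. Each camera call takes 0.05 s, during which the arm holds its last target.

TASK

The pressure cooker on the range is almost ready to heat, but its lid has only been set on askew. Without lifting it off, turn the lid clockwise (seen from above) until its lugs drop into the gaps of the rim, press it down against the springy gasket and keep turning it clockwise under pressure until its long handle lies straight above the pot's long handle; then push the lock slide on the lid's handle all the way in towards the lid. Leave the things standing round the cooker where they are.

Things in the scene. Friction and masses are not known exactly. Their poses are not given: they have to be found in the camera images.
- cooker: Steel pot, 196 mm across, 98 mm high to its rim, standing fast on the range. Origin: centre of its underside, z up; black long handle along its own +x, short helper handle on -x. Round the mouth an outward flange, 84 to 88 mm up, with three gaps. The lid's lugs pass the gaps when the lid's yaw is 0.60 rad (+-0.05) more than the pot's; end stops under the flange halt the lid, home, at equal yaw.
- rim (a point): Centre of the pot's mouth, 98 mm above its origin. A spring-loaded black gasket ring lies in the mouth. A lid lying in the gaps needs 1 to 4 N of push before the gasket gives and 1.2 N more per further mm: the lugs clear the underside of the flange at about 7 to 9 N, the lid bottoms at 12 to 15 N. Turned home and let go, it springs up against the flange and stays.
- pot_handle_end (a point): On top of the pot's long handle near its end: 230 mm from the pot's axis along the pot's x, 68 mm above its origin. The handle is 28 mm wide and ends 242 mm from the axis.
- keeper (a point): Midway between the tops of two steel keeper posts on the root of the pot's long handle, 127 mm from the pot's axis, 88 mm above its origin. The posts leave 12 mm between them; the 6 mm bolt under the lid's lock slide goes in there, only with the lid home (within about 0.02 rad).
- lid: Loose steel lid, 226 mm across, 0.4 to 0.65 kg. Origin on its axis at the underside of its lugs, z up; black long handle along its own +x. It starts on the pot with its lugs on top of the flange, origin 88 mm above the pot's, yaw 0.8 to 1.2 rad more than the pot's. In the gaps it drops by itself to 84.5 mm; lugs clear the flange below 80 mm; bottom 75.5 mm; home and let go 80 mm. It has 3 mm play.
- lid_bar (a point): On the lid's axis, top of the black bridge bar, 66 mm above the lid's origin. The bar runs along the lid's x, 94 mm long, 18 mm wide; its rail is 15 mm thick with open space below, legs 16 mm square at 37 mm either side of the axis. Turning the lid takes less than 0.6 N m.
- lid_deck (a point): On the lid's axis, the flat steel deck under the bar, 34 mm above the lid's origin; firm enough to press on. It is clear on both sides of the bar out to 60 mm from the axis, then slopes down slightly. On the lid's x line stand a steam valve, 22 mm wide and 14 mm high, 76 mm from the axis towards the handle, and a small pin 70 mm away on the other side.
- lid_handle_end (a point): On top of the lid's long handle near its end: 230 mm from the lid's axis along the lid's x, 32 mm above its origin. The handle is 28 mm wide and 16 mm thick and reaches from 105 to 242 mm from the axis.
- lid_lock (a joint): Travel of the steel lock slide on the lid's long handle, in m: 0 unlocked (away from the lid) to 0.014 locked (pushed in towards the lid's axis). It starts at 0 to 0.002, has no spring, moves with about 2 N and stays where it is left.
- lock_tab (a point): Middle of the top of the lock slide's upright steel thumb tab: 9 mm along the lid's x, 20 mm wide, 14 mm high; its top is 15.5 mm above the top of the lid's handle. With the slide at 0 it is 160 mm from the lid's axis along the lid's x; it moves towards the axis. The handle's top outside it is bare and flat.
- pepper: Bystander: clear spice jar with a black cap, 53 mm in diameter, 118 mm high; origin at the centre of its underside.
- spice: Bystander: clear spice jar with a black cap, 53 mm in diameter, 105 mm high; origin at the centre of its underside.
- oil: Bystander: tall bottle of oil, 73 mm in diameter, 294 mm high; origin at the centre of its underside.

How it is judged:
By the outcome, as a careful person would: the job done as asked, in the order asked, and still so for the second after the job is handed in, with the robot touching nothing.
It also fails if it takes over 53 s, if anything falls off the work surface, if the arm or the gripper's body presses on something with over 40 N, if the wrist force passes 120 N, or if a joint passes its speed limit or range.

## Working session

There is one attempt and no reset: what is moved stays moved. The work goes in short steps, Python scripts to look and compute and a shell command to move; the robot and the scene stay as the last step left them, time stands still between calls to the robot, and variables do not carry over. Pictures are saved under pics/ and viewed, and the job is handed in when it is done.

```bash
mkdir -p pics; ls; cat > h.py <<'E'
import numpy as np,cv2
from rig import sense,capture,calibration,grasp_offset
def snap(n,f):
    im,d=capture(n); cv2.imwrite(f'pics/{f}.png',im[:,:,::-1]); np.savez(f'/tmp/{f}.npz',im=im,d=d); return im,d
def world(n,d):
    c=calibration(n);K=np.array(c['intrinsics']);T=np.array(c['world_from_camera'])
    v,u=np.mgrid[:d.shape[0],:d.shape[1]]
    p=np.stack([(u-K[0,2])/K[0,0]*d,-(v-K[1,2])/K[1,1]*d,-d],-1)
    w=p@T[:3,:3].T+T[:3,3]; w[d<=0]=np.nan
    return w
E
python3 - <<'E'
from h import *
print(sense(),grasp_offset)
for n in('scene','top'):
    print(calibration(n)); snap(n,n+'0')
E
```

```text
pics
{'time_s': 0.0, 'joints': array([-1.49243991e+00,  3.13463962e-01,  1.49844096e+00,  2.77079043e-05,
        1.33102575e+00, -2.23360510e-01]), 'dq': array([-0.00019265, -0.00069294,  0.00083846,  0.00023809,  0.00160592,
        0.00136625]), 'tau': array([-1.96934539e-03, -4.12266934e+01, -2.59743458e+01, -2.87947541e-04,
        4.11615532e-03, -1.56655489e-08]), 'eef_pos': array([ 156.00281038, -501.01109835,  230.72648296]), 'ee_rot': array([ 0.56916096,  0.41954363,  0.56976535, -0.41881547]), 'force': array([-0.26460876,  0.23738608,  0.06097915]), 'wrist_torque': array([-0.02690866,  0.01843416, -0.02405094]), 'grip_width': 0.9957872823804385} 18.700000000000003
{'intrinsics': array([[360.6103683 ,   0.        , 260.60249192],
       [  0.        , 360.6103683 , 195.66709681],
       [  0.        ,   0.        ,   1.        ]]), 'world_from_camera': array([[-8.89955655e-01,  2.42886092e-01, -3.85986112e-01,
         1.85213988e+02],
       [-4.55743333e-01, -5.04550968e-01,  7.33298258e-01,
         8.05811186e+02],
       [-1.66417184e-02,  8.28513529e-01,  5.59721704e-01,
         7.34680608e+02],
       [ 0.00000000e+00,  0.00000000e+00,  0.00000000e+00,
         1.00000000e+00]])}
{'intrinsics': array([[409.24720248,   0.        , 251.38820744],
       [  0.        , 409.24720248, 192.53097957],
       [  0.        ,   0.        ,   1.        ]]), 'world_from_camera': array([[ 1.39640525e-02,  9.97922101e-01, -6.29005960e-02,
         5.02644312e+02],
       [-9.99899556e-01,  1.40889521e-02,  1.54254119e-03,
         8.46444310e+00],
       [ 2.42553943e-03,  6.28727379e-02,  9.98018605e-01,
         1.35422151e+03],
       [ 0.00000000e+00,  0.00000000e+00,  0.00000000e+00,
         1.00000000e+00]])}
```

View pics/scene0.png

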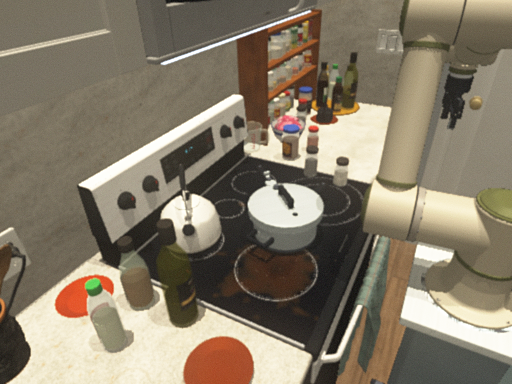

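View pics/top0.png

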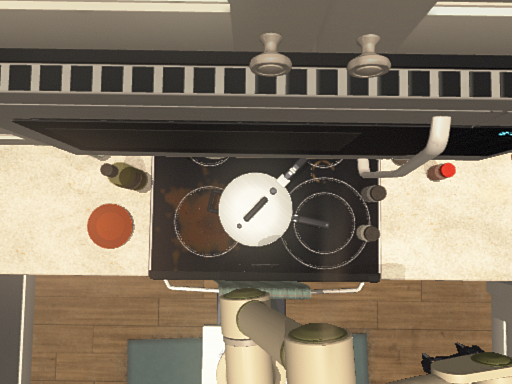

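The scene view shows the cooker at (285,215). In the top view the lid is at about (255,208), with its handle up-right to (297,165). The pot's handle runs right to (325,224), with two jars at (374,192) and (368,233). I'll zoom in and measure.

```bash
python3 - <<'E'
from h import *
for n,b in(('top',(150,130,400,290)),('scene',(220,150,370,270))):
    z=np.load(f'/tmp/{n}0.npz');x0,y0,x1,y1=b
    c=z['im'][y0:y1,x0:x1,::-1];s=800/(x1-x0);s=min(s,600/(y1-y0))
    cv2.imwrite(f'pics/{n}0z.png',cv2.resize(c,None,fx=s,fy=s,interpolation=cv2.INTER_CUBIC));print(n,s)
z=np.load('/tmp/top0.npz');w=world('top',z['d'])
for u,v in((255,208),(238,226),(297,165),(290,175),(325,224),(315,222),(374,192),(368,233),(230,190),(280,230),(170,265),(270,230),(250,140),(400,175),(300,100)):print((u,v),w[v,u].round(1))
E
```

```text
top 3.2
scene 5.0
(255, 208) [533.   -4.6 152.9]
(238, 226) [479.2  45.2 127.1]
(297, 165) [ 666.5 -131.1  117. ]
(290, 175) [ 635.2 -109.6  120.8]
(325, 224) [ 488.  -226.8   62. ]
(315, 222) [ 493.9 -194.2   68.5]
(374, 192) [ 587.6 -365.5  115.6]
(368, 233) [ 463.1 -349.3  107. ]
(230, 190) [587.4  71.4 117.5]
(280, 230) [468.6 -81.6 111.3]
(170, 265) [345.9 270.4  -3.4]
(270, 230) [468.4 -50.9 120.5]
(250, 140) [612.8  10.6 783.3]
(400, 175) [ 567.6 -205.2  770.5]
(300, 100) [616.5 -37.5 968.3]
```

View pics/top0z.png

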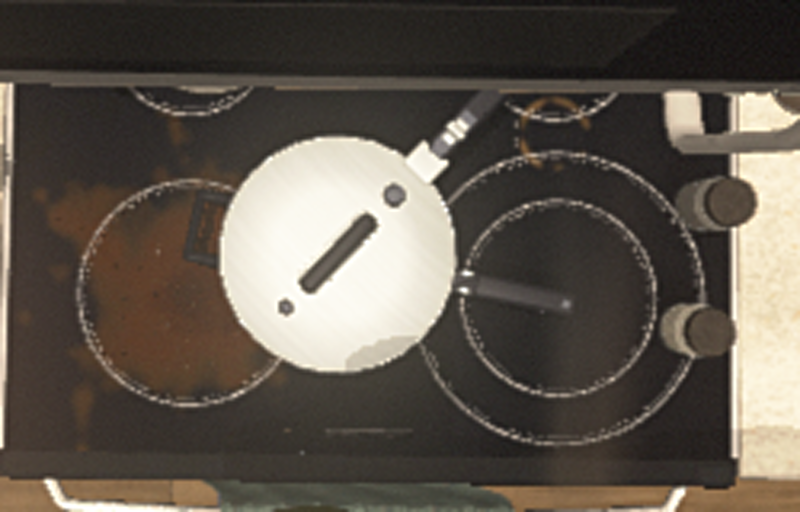

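View pics/scene0z.png

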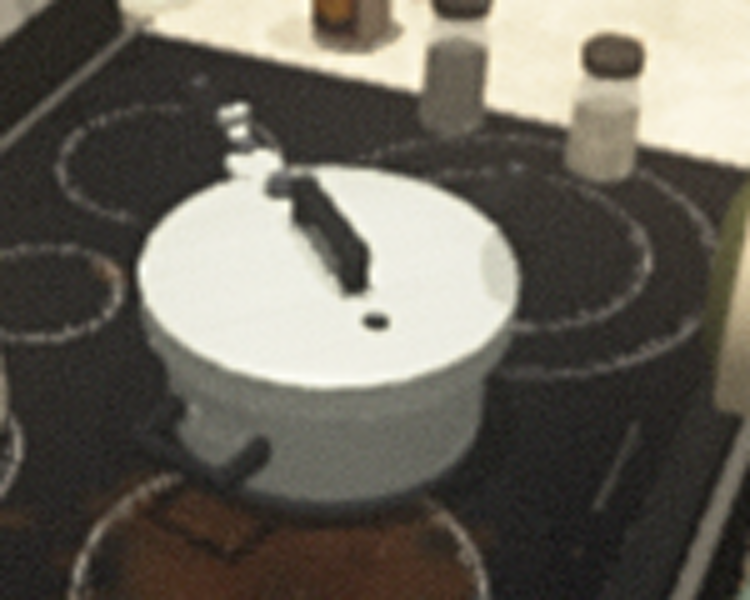

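```bash
cat > m.py <<'E'
from h import *
from scipy.optimize import least_squares
def meas(n,f,C0=(533,-4)):
    z=np.load(f'/tmp/{f}.npz');w=world(n,z['d']);im=z['im'].astype(int);g=im.sum(2)
    C0=np.array(C0);r=np.hypot(w[...,0]-C0[0],w[...,1]-C0[1])
    bar=(r<55)&(w[...,2]>138)&(w[...,2]<165)&(g<300)
    P=w[bar];print(n,'bar n',len(P),'z med',np.median(P[:,2]))
    def line(P):
        c=(P.max(0)+P.min(0))[:2]/2;m=P[:,:2].mean(0);U,S,V=np.linalg.svd(P[:,:2]-m);d=V[0]; t=(P[:,:2]-m)@d
        return m,d,t.min(),t.max()
    m,d,a,b=line(P);print(' bar mean',m.round(1),'mid',(m+d*(a+b)/2).round(1),'len',b-a,'yaw',np.arctan2(d[1],d[0]))
    # lid disc bright
    L=(r<135)&(w[...,2]>100)&(w[...,2]<135)&(g>380)
    u8=L.astype(np.uint8);k,lab,st,_=cv2.connectedComponentsWithStats(u8);i=1+st[1:,4].argmax()
    c=max(cv2.findContours((lab==i).astype(np.uint8),0,1)[0],key=len)[:,0]
    E=w[c[:,1],c[:,0]];E=E[np.isfinite(E[:,0])]
    s=least_squares(lambda p:np.hypot(E[:,0]-p[0],E[:,1]-p[1])-p[2],[*C0,113],loss='soft_l1',f_scale=1.5).x;print(' lid circ',s.round(1),'z',np.median(E[:,2]))
    return w,g,r,line
E
python3 - <<'E'
from m import *
for n in('top','scene'):
    w,g,r,line=meas(n,n+'0')
    C=np.array([533,-4])
    ang=np.arctan2(w[...,1]+4,w[...,0]-533)
    H=(r>135)&(r<245)&(w[...,2]>50)&(w[...,2]<80)&(abs(ang+1.7)<.3)
    P=w[H]
    if len(P)>5:
        m,d,a,b=line(P);d=d*(np.sign(-d[1]));print(' pot h',len(P),m.round(1),'yaw',np.arctan2(d[1],d[0]),'end',(m+d*max(b,-a)).round(1),'z',np.median(P[:,2]), 'axis offset of line from C',np.cross(d,C-m))
    H=(r>120)&(r<245)&(w[...,2]>105)&(w[...,2]<140)&(abs(ang+.75)<.3)
    P=w[H]
    if len(P)>5:
        m,d,a,b=line(P);d=d*(np.sign(-d[1]));print(' lid h',len(P),m.round(1),'yaw',np.arctan2(d[1],d[0]),'z',np.median(P[:,2]),np.cross(d,C-m))
E
```

```text
top bar n 145 z med 152.54527276427007
 bar mean [533.7  -7.2] mid [531.3  -5.1] len 89.52548662996932 yaw 2.39025220847428
 lid circ [531.9  -5.6 110.8] z 113.08064333230755
 pot h 297 [ 495.3 -188.6] yaw -1.7655547086168215 end [ 484.7 -242.5] z 66.01868345639059 axis offset of line from C 1.2714397392291303
 lid h 294 [ 652.1 -119.5] yaw -0.7797796032180705 z 118.43796394189803 -1.6119382357006344
scene bar n 120 z med 152.4514822008813
 bar mean [525.1   4.7] mid [531.2  -0.8] len 88.27255154185255 yaw 2.408831097111437
 lid circ [529.5  -2.4 109.2] z 114.75255707168344
 pot h 107 [ 486.  -203.4] yaw -1.7602582629879622 end [ 478.9 -240.7] z 67.19127692402071 axis offset of line from C 8.586526607094086
 lid h 172 [ 657.5 -119.8] yaw -0.740316266490373 z 119.96041470558941 1.5326766500333804<stdin>:9: DeprecationWarning: Arrays of 2-dimensional vectors are deprecated. Use arrays of 3-dimensional vectors instead. (deprecated in NumPy 2.0)
<stdin>:13: DeprecationWarning: Arrays of 2-dimensional vectors are deprecated. Use arrays of 3-dimensional vectors instead. (deprecated in NumPy 2.0)
```

```bash
cat > go.py <<'E'
from h import *
from scipy.spatial.transform import Rotation as R
def tool(): 
    s=sense();q=s['ee_rot'];return s,R.from_quat([q[1],q[2],q[3],q[0]])
def st():
    s,r=tool();M=r.as_matrix()
    print('t',round(s['time_s'],2),'pos',s['eef_pos'].round(1),'F',s['force'].round(1),'T',s['wrist_torque'].round(2),'grip',round(s['grip_width']*85.4,1),'q',s['joints'].round(2))
    print(' x',M[:,0].round(3),'zyaw',np.arctan2(M[1,2],M[0,2]).round(3));return s,M
def plan(p,zyaw):
    s,r=tool();M=r.as_matrix()
    z=np.array([np.cos(zyaw),np.sin(zyaw),0]);x=np.array([0,0,-1.]);T=np.stack([x,np.cross(z,x),z],1)
    print(' linear',(M.T@(np.array(p)-s['eef_pos'])/300).round(3),'rot',(R.from_matrix(M.T@T).as_rotvec()/.5).round(3))
E
python3 - <<'E'
from go import *
st()
for zy in(-.75+np.pi/2,-.75-np.pi/2): plan([531,-4.5,200],zy)
E
```

```text
t 0.1 pos [ 156.  -501.   230.8] F [-0.5  0.2 -0.2] T [-0.01  0.02 -0.04] grip 85.6 q [-1.49  0.31  1.5   0.    1.33 -0.22]
 x [-0.     0.001 -1.   ] zyaw -1.269
 linear [ 0.104  1.685 -1.209] rot [-4.18e+00 -1.00e-03 -3.00e-03]
 linear [ 0.104  1.685 -1.209] rot [ 2.104e+00 -2.000e-03  1.000e-03]
```

```bash
python3 -m jog '[{"linear":[0,0.4,-0.3],"rotation":[-0.5,0,0],"grip":60},{"linear":[0,0.85,-0.6],"rotation":[-1,0,0],"grip":60},{"linear":[0,0.85,-0.6],"rotation":[-1,0,0],"grip":60},{"linear":[0,0.85,-0.6],"rotation":[-1,0,0],"grip":60},{"linear":[0,0.85,-0.6],"rotation":[-1,0,0],"grip":60},{"linear":[0,0.85,-0.6],"rotation":[-1,0,0],"grip":60},{"linear":[0,0.85,-0.6],"rotation":[-1,0,0],"grip":60},{"linear":[0,0.85,-0.6],"rotation":[-1,0,0],"grip":60},{"linear":[0,0.85,-0.6],"rotation":[-1,0,0],"grip":60},{"linear":[0,0.85,-0.6],"rotation":[-1,0,0],"grip":60}]' 40
python3 - <<'E'
from go import *
st();plan([531,-4.5,200],-.75+np.pi/2)
E
```

```text
time_s: 0.93
eef_pos: [346.3, -252.8, 231.0]
ee_rot: [0.656, 0.265, 0.656, -0.264]
force: [-0.0, 0.1, -0.4]
grip_width: 0.705
t 0.93 pos [ 346.3 -252.8  231. ] F [-0.   0.1 -0.4] T [ 0.05 -0.02 -0.02] grip 60.2 q [-0.91  0.1   1.76  0.    1.28 -0.14]
 x [-0.     0.001 -1.   ] zyaw -0.767
 linear [ 0.104  1.023 -0.13 ] rot [-3.175e+00 -1.000e-03 -3.000e-03]
```

```bash
python3 -m jog '[{"linear":[0,0.8,-0.1],"rotation":[-1,0,0],"grip":60},{"linear":[0,0.8,-0.1],"rotation":[-1,0,0],"grip":60},{"linear":[0,0.8,-0.1],"rotation":[-1,0,0],"grip":60},{"linear":[0,0.8,-0.1],"rotation":[-1,0,0],"grip":60},{"linear":[0,0.8,-0.1],"rotation":[-1,0,0],"grip":60},{"linear":[0,0.8,-0.1],"rotation":[-1,0,0],"grip":60},{"linear":[0,0.8,-0.1],"rotation":[-1,0,0],"grip":60}]'
python3 -m jog '[{"linear":[0,0,0],"rotation":[-1,0,0],"grip":60},{"linear":[0,0,0],"rotation":[-1,0,0],"grip":60},{"linear":[0,0,0],"rotation":[-1,0,0],"grip":60},{"linear":[0,0,0],"rotation":[-1,0,0],"grip":60},{"linear":[0,0,0],"rotation":[-1,0,0],"grip":60}]'
python3 - <<'E'
from go import *
st();plan([531,-4.5,200],-.75+np.pi/2)
E
```

```text
time_s: 1.52
eef_pos: [493.2, -56.3, 230.7]
ee_rot: [0.701, 0.094, 0.701, -0.092]
force: [-0.5, 0.4, 0.1]
grip_width: 0.7
time_s: 1.93
eef_pos: [492.9, -57.9, 230.4]
ee_rot: [0.702, -0.084, 0.702, 0.085]
force: [-0.0, 0.2, 0.3]
grip_width: 0.704
t 1.93 pos [492.9 -57.9 230.4] F [-0.   0.2  0.3] T [0.04 0.01 0.01] grip 60.1 q [-0.35  0.25  1.58  0.    1.31 -0.59]
 x [-0.001  0.002 -1.   ] zyaw 0.239
 linear [0.102 0.143 0.166] rot [-1.163e+00  1.000e-03 -5.000e-03]
```

```bash
python3 -m jog '[{"linear":[0.1,0.143,0.166],"rotation":[-1,0,0],"grip":60},{"linear":[0.1,0.143,0.166],"rotation":[-1,0,0],"grip":60},{"linear":[0.1,0.143,0.166],"rotation":[-1,0,0],"grip":60},{"linear":[0.1,0.143,0.166],"rotation":[-1,0,0],"grip":60},{"linear":[0.1,0.143,0.166],"rotation":[-1,0,0],"grip":60},{"linear":[0.1,0.143,0.166],"rotation":[-1,0,0],"grip":60}]'
python3 -m jog '[{"linear":[0,0,0],"rotation":[-0.16,0,0],"grip":60},{"linear":[0,0,0],"rotation":[-0.16,0,0],"grip":60}]'
python3 - <<'E'
from go import *
st();plan([531,-4.5,130],-.75+np.pi/2)
im,d=snap('scene','scene1');z=im[130:290,200:400,::-1]
cv2.imwrite('pics/scene1z.png',cv2.resize(z,None,fx=3.75,fy=3.75,interpolation=cv2.INTER_CUBIC))
E
```

```text
time_s: 2.43
eef_pos: [531.0, -5.3, 200.4]
ee_rot: [0.66, -0.252, 0.66, 0.254]
force: [-0.2, -0.1, -0.1]
grip_width: 0.7
time_s: 2.6
eef_pos: [530.9, -6.2, 200.5]
ee_rot: [0.65, -0.277, 0.65, 0.279]
force: [0.1, 0.2, -0.4]
grip_width: 0.7
t 2.6 pos [530.9  -6.2 200.5] F [ 0.1  0.2 -0.4] T [-0.01  0.01 -0.03] grip 59.8 q [-0.23  0.35  1.53  0.    1.26 -1.04]
 x [-0.001  0.002 -1.   ] zyaw 0.808
 linear [0.235 0.003 0.004] rot [-0.025  0.002 -0.004]
```

View pics/scene1z.png

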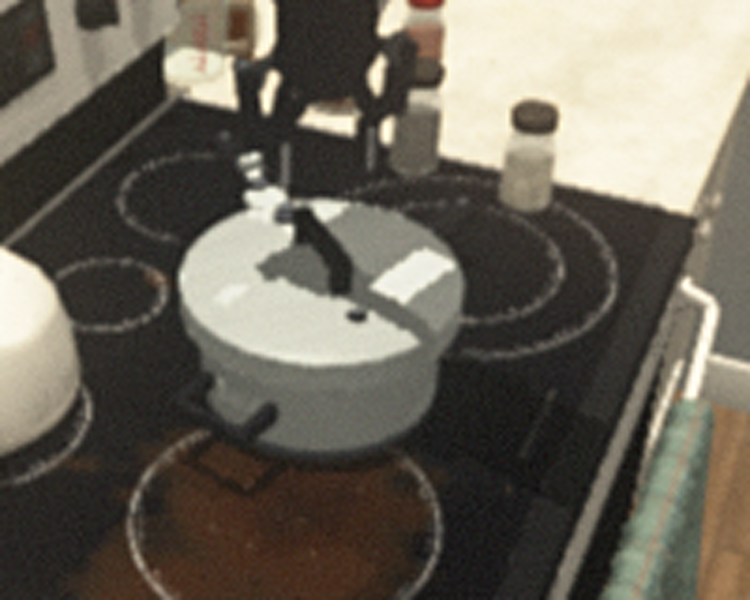

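The open fingers, at (285,180) and (370,160), straddle the bar. Next I lower and grip.

```bash
python3 -m jog '[{"linear":[0.12,0.003,0.004],"rotation":[-0.025,0,0],"grip":60},{"linear":[0.22,0.003,0.004],"rotation":[-0.025,0,0],"grip":60},{"linear":[0.24,0.003,0.004],"rotation":[-0.025,0,0],"grip":60},{"linear":[0.24,0.003,0.004],"rotation":[-0.025,0,0],"grip":60},{"linear":[0.24,0.003,0.004],"rotation":[-0.025,0,0],"grip":60}]'
python3 -m jog '[{"linear":[0,0,0],"rotation":[0,0,0],"grip":30},{"linear":[0,0,0],"rotation":[0,0,0],"grip":20},{"linear":[0,0,0],"rotation":[0,0,0],"grip":10},{"linear":[0,0,0],"rotation":[0,0,0],"grip":10},{"linear":[0,0,0],"rotation":[0,0,0],"grip":10},{"linear":[0,0,0],"rotation":[0,0,0],"grip":10}]' 40
python3 - <<'E'
from go import *
st()
E
```

```text
time_s: 3.07
eef_pos: [531.7, -4.7, 129.8]
ee_rot: [0.649, -0.28, 0.649, 0.281]
force: [-0.4, -0.2, 0.2]
grip_width: 0.705
time_s: 3.57
eef_pos: [532.0, -5.0, 131.0]
ee_rot: [0.65, -0.281, 0.648, 0.281]
force: [-2.9, -1.3, 6.6]
grip_width: 0.199
t 3.57 pos [532.  -5. 131.] F [-2.9 -1.3  6.6] T [-0.21  0.44 -0.01] grip 17.0 q [-0.23  0.43  1.61  0.    1.1  -1.05]
 x [ 0.002  0.001 -1.   ] zyaw 0.816
```

```bash
python3 -m jog '[{"linear":[0.002,0,0],"rotation":[0.06,0,0],"grip":10},{"linear":[0.004,0,0],"rotation":[0.12,0,0],"grip":10},{"linear":[0.005,0,0],"rotation":[0.18,0,0],"grip":10},{"linear":[0.005,0,0],"rotation":[0.24,0,0],"grip":10},{"linear":[0.005,0,0],"rotation":[0.3,0,0],"grip":10},{"linear":[0.005,0,0],"rotation":[0.36,0,0],"grip":10},{"linear":[0.005,0,0],"rotation":[0.42,0,0],"grip":10},{"linear":[0.005,0,0],"rotation":[0.48,0,0],"grip":10},{"linear":[0.005,0,0],"rotation":[0.54,0,0],"grip":10},{"linear":[0.005,0,0],"rotation":[0.6,0,0],"grip":10},{"linear":[0.005,0,0],"rotation":[0.65,0,0],"grip":10},{"linear":[0.005,0,0],"rotation":[0.7,0,0],"grip":10},{"linear":[0.005,0,0],"rotation":[0.7,0,0],"grip":10}]' 50
python3 - <<'E'
from go import *
st()
E
```

```text
time_s: 4.65
eef_pos: [531.8, -5.1, 129.8]
ee_rot: [0.689, -0.163, 0.687, 0.163]
force: [-2.9, -0.8, 0.1]
grip_width: 0.2
t 4.65 pos [531.8  -5.1 129.8] F [-2.9 -0.8  0.1] T [-0.36  0.38 -0.05] grip 17.1 q [-0.23  0.43  1.61  0.    1.1  -0.7 ]
 x [ 0.002  0.    -1.   ] zyaw 0.465
```

```bash
python3 -m jog '[{"linear":[0.004,0,0],"rotation":[0.03,0,0],"grip":10},{"linear":[0.006,0,0],"rotation":[0.06,0,0],"grip":10},{"linear":[0.008,0,0],"rotation":[0.09,0,0],"grip":10},{"linear":[0.008,0,0],"rotation":[0.11,0,0],"grip":10},{"linear":[0.008,0,0],"rotation":[0.11,0,0],"grip":10},{"linear":[0.008,0,0],"rotation":[0.11,0,0],"grip":10}]' 50
python3 - <<'E'
from go import *
st()
E
```

```text
time_s: 5.15
eef_pos: [531.9, -5.1, 127.5]
ee_rot: [0.693, -0.144, 0.692, 0.144]
force: [-0.5, 0.3, 2.5]
grip_width: 0.2
t 5.15 pos [531.9  -5.1 127.5] F [-0.5  0.3  2.5] T [-0.09  0.22  0.08] grip 17.1 q [-0.23  0.43  1.62  0.    1.09 -0.64]
 x [ 0.002  0.    -1.   ] zyaw 0.41
```

The lid has dropped 3.5 mm and sits in the gaps. Next I press down.

```bash
python3 -m jog '[{"linear":[0.007,0,0],"rotation":[0,0,0],"grip":10},{"linear":[0.014,0,0],"rotation":[0,0,0],"grip":10},{"linear":[0.02,0,0],"rotation":[0,0,0],"grip":10},{"linear":[0.024,0,0],"rotation":[0,0,0],"grip":10},{"linear":[0.024,0,0],"rotation":[0,0,0],"grip":10},{"linear":[0.024,0,0],"rotation":[0,0,0],"grip":10}]' 70
python3 - <<'E'
from go import *
st()
E
```

```text
time_s: 5.65
eef_pos: [531.9, -5.1, 120.9]
ee_rot: [0.693, -0.144, 0.691, 0.144]
force: [-4.5, 0.7, 8.9]
grip_width: 0.191
t 5.65 pos [531.9  -5.1 120.9] F [-4.5  0.7  8.9] T [0.02 0.79 0.12] grip 16.3 q [-0.23  0.44  1.62  0.    1.08 -0.64]
 x [ 0.002  0.    -1.   ] zyaw 0.41
```

```bash
python3 -m jog '[{"linear":[0.007,0,0],"rotation":[0,0,0],"grip":10},{"linear":[0.007,0,0],"rotation":[0.04,0,0],"grip":10},{"linear":[0.007,0,0],"rotation":[0.08,0,0],"grip":10},{"linear":[0.007,0,0],"rotation":[0.12,0,0],"grip":10},{"linear":[0.007,0,0],"rotation":[0.16,0,0],"grip":10},{"linear":[0.007,0,0],"rotation":[0.2,0,0],"grip":10},{"linear":[0.007,0,0],"rotation":[0.25,0,0],"grip":10},{"linear":[0.007,0,0],"rotation":[0.3,0,0],"grip":10}]' 70
python3 - <<'E'
from go import *
st()
E
```

```text
time_s: 6.32
eef_pos: [532.0, -5.4, 119.8]
ee_rot: [0.702, -0.092, 0.7, 0.091]
force: [-5.5, -0.9, 11.0]
grip_width: 0.196
t 6.32 pos [532.   -5.4 119.8] F [-5.5 -0.9 11. ] T [-0.2   0.97  0.6 ] grip 16.7 q [-0.23  0.44  1.63 -0.    1.07 -0.49]
 x [ 0.003 -0.001 -1.   ] zyaw 0.26
```

```bash
python3 - <<'E'
from go import *
for n,b in(('top',(200,130,350,260)),('scene',(220,150,370,270))):
    im,d=snap(n,n+'2');z=im[b[1]:b[3],b[0]:b[2],::-1]
    cv2.imwrite(f'pics/{n}2z.png',cv2.resize(z,None,fx=4.5,fy=4.5,interpolation=cv2.INTER_CUBIC))
w=world('top',np.load('/tmp/top2.npz')['d'])
r=np.hypot(w[...,0]-531,w[...,1]+4.5);a=np.arctan2(w[...,1]+4.5,w[...,0]-531)
m=(r>165)&(r<245)&(w[...,2]>95)&(w[...,2]<125)&(a<-.5)&(a>-1.9)
print(m.sum(),np.median(a[m]),np.median(w[m][:,2]))
st()
E
```

```text
222 -1.2886625730918846 107.71172088047479
t 6.42 pos [532.   -5.3 119.8] F [-5.5 -1.7 11.4] T [-0.12  0.91  0.37] grip 16.6 q [-0.23  0.44  1.63  0.    1.07 -0.49]
 x [ 0.003 -0.001 -1.   ] zyaw 0.26
```

View pics/top2z.png

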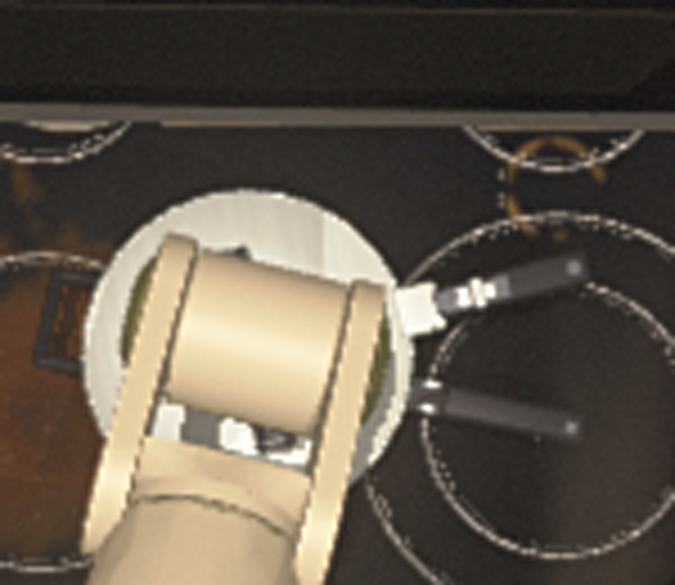

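View pics/scene2z.png

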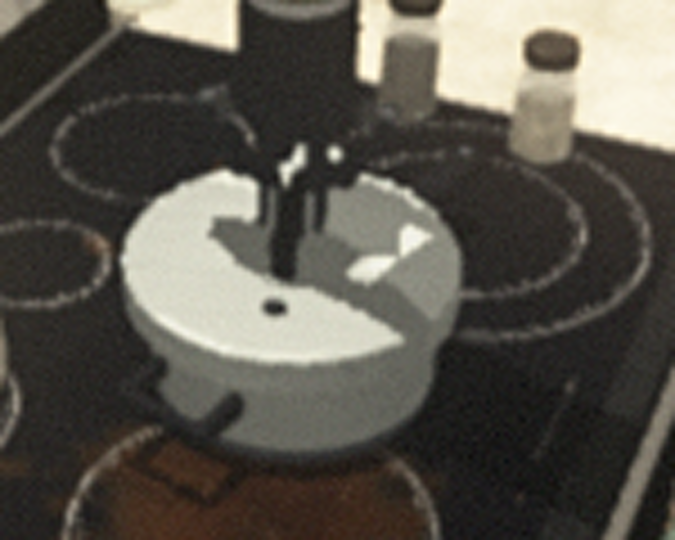

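The lid follows: the top view shows its handle at (575,270), still anticlockwise of the pot handle at (570,425), and the lid is down. I keep turning under pressure.

```bash
python3 -m jog '[{"linear":[0.005,0,0],"rotation":[0.06,0,0],"grip":10},{"linear":[0.005,0,0],"rotation":[0.12,0,0],"grip":10},{"linear":[0.005,0,0],"rotation":[0.18,0,0],"grip":10},{"linear":[0.005,0,0],"rotation":[0.24,0,0],"grip":10},{"linear":[0.005,0,0],"rotation":[0.3,0,0],"grip":10},{"linear":[0.005,0,0],"rotation":[0.36,0,0],"grip":10},{"linear":[0.005,0,0],"rotation":[0.42,0,0],"grip":10},{"linear":[0.005,0,0],"rotation":[0.48,0,0],"grip":10},{"linear":[0.005,0,0],"rotation":[0.54,0,0],"grip":10},{"linear":[0.005,0,0],"rotation":[0.6,0,0],"grip":10},{"linear":[0.005,0,0],"rotation":[0.66,0,0],"grip":10},{"linear":[0.005,0,0],"rotation":[0.72,0,0],"grip":10},{"linear":[0.005,0,0],"rotation":[0.78,0,0],"grip":10},{"linear":[0.005,0,0],"rotation":[0.84,0,0],"grip":10}]' 70
cat > yaw.py <<'E'
from go import *
import sys
def yaws(f):
    im,d=snap('top',f);w=world('top',d)
    r=np.hypot(w[...,0]-531,w[...,1]+4.5);a=np.arctan2(w[...,1]+4.5,w[...,0]-531)
    for lo,hi in((90,150),(50,80)):
        m=(r>140)&(r<245)&(w[...,2]>lo)&(w[...,2]<hi)&(a<-.5)&(a>-2.2)
        if m.sum()<5: print('none');continue
        P=w[m][:,:2];c=P.mean(0);dd=np.linalg.svd(P-c)[2][0];dd*=-np.sign(dd[1])
        k=(r>200)&m
        print(m.sum(),'radial yaw',np.median(a[m]).round(3),'end',np.median(a[k]).round(3),'line',np.arctan2(dd[1],dd[0]).round(3),'z',np.median(w[m][:,2]).round(1),'rmax',r[m].max().round(0))
    z=im[130:260,200:350,::-1]
    cv2.imwrite(f'pics/{f}z.png',cv2.resize(z,None,fx=4.5,fy=4.5,interpolation=cv2.INTER_CUBIC))
E
python3 -c "
from yaw import *
yaws('top3');st()"
```

```text
time_s: 7.58
eef_pos: [532.1, -5.8, 119.3]
ee_rot: [0.706, 0.056, 0.704, -0.057]
force: [-5.8, -3.7, 11.8]
grip_width: 0.195
300 radial yaw -1.7 end -1.702 line -1.715 z 107.0 rmax 242.0
128 radial yaw -1.803 end -1.792 line -1.732 z 65.3 rmax 243.0
t 7.63 pos [532.1  -5.8 119.3] F [-5.5 -2.6 12.7] T [-0.34  1.09  0.58] grip 16.7 q [-0.23  0.44  1.63 -0.    1.07 -0.07]
 x [ 0.003 -0.002 -1.   ] zyaw -0.162
```

View pics/top3z.png

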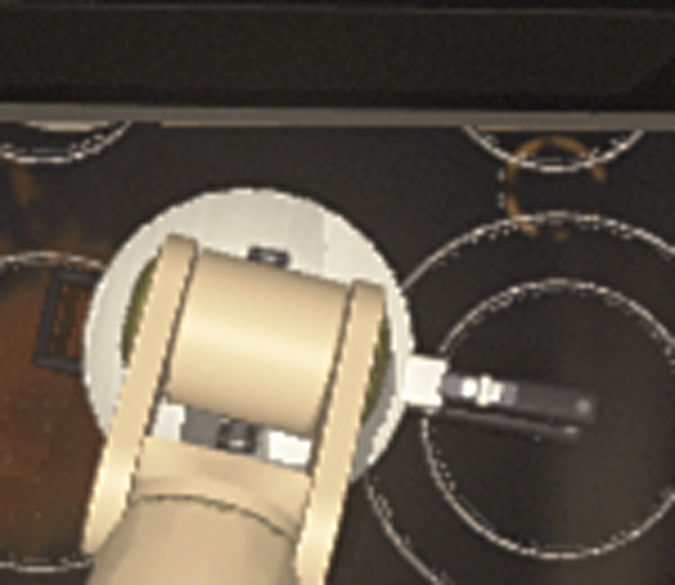

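The lid's handle is about 0.06 rad short of the pot's handle. I turn on to the stop.

```bash
python3 -m jog '[{"linear":[0.005,0,0],"rotation":[0.06,0,0],"grip":10},{"linear":[0.005,0,0],"rotation":[0.1,0,0],"grip":10},{"linear":[0.005,0,0],"rotation":[0.12,0,0],"grip":10},{"linear":[0.005,0,0],"rotation":[0.14,0,0],"grip":10},{"linear":[0.005,0,0],"rotation":[0.16,0,0],"grip":10}]' 70
python3 -c "
from yaw import *
yaws('top4');st()"
```

```text
time_s: 8.05
eef_pos: [531.4, -6.6, 118.8]
ee_rot: [0.703, 0.082, 0.701, -0.085]
force: [-12.3, -6.0, 15.2]
grip_width: 0.192
301 radial yaw -1.744 end -1.745 line -1.751 z 106.2 rmax 241.0
42 radial yaw -1.825 end -1.816 line -1.759 z 62.8 rmax 237.0
t 8.1 pos [531.3  -6.7 118.7] F [-11.7  -5.1  14.9] T [-0.69  1.87  2.04] grip 16.4 q [-0.23  0.44  1.63 -0.01  1.07  0.01]
 x [ 0.001 -0.005 -1.   ] zyaw -0.238
```

View pics/top4z.png

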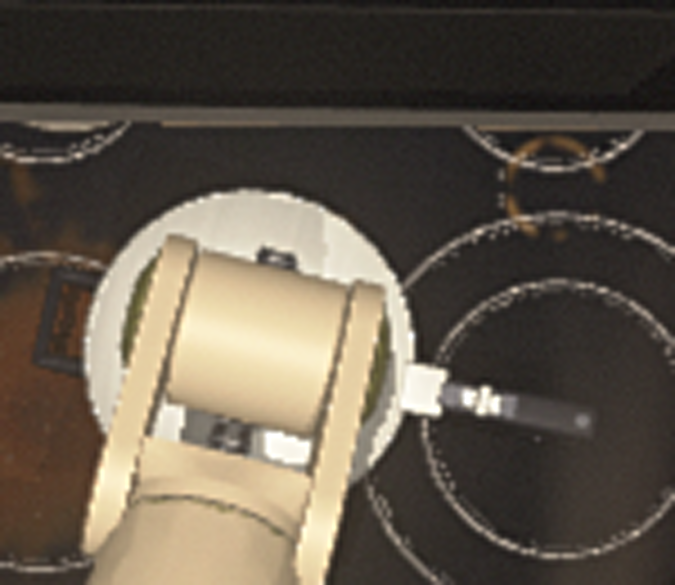

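Torque jumped to 2 N m at the end stop, so the lid is home. I ease the pressure while holding the twist, then open.

```bash
python3 -m jog '[{"linear":[-0.005,0,0],"rotation":[0.02,0,0],"grip":10},{"linear":[-0.01,0,0],"rotation":[0.02,0,0],"grip":10},{"linear":[-0.013,0,0],"rotation":[0.02,0,0],"grip":10},{"linear":[-0.013,0,0],"rotation":[0.02,0,0],"grip":10}]' 70
python3 -c "
from go import *
st()"
```

```text
time_s: 8.43
eef_pos: [530.2, -7.1, 122.6]
ee_rot: [0.702, 0.083, 0.702, -0.088]
force: [-10.0, -3.9, 7.6]
grip_width: 0.193
t 8.43 pos [530.2  -7.1 122.6] F [-10.   -3.9   7.6] T [-0.41  1.47  1.96] grip 16.5 q [-0.23  0.44  1.62 -0.01  1.08  0.02]
 x [-0.002 -0.007 -1.   ] zyaw -0.243
```

```bash
python3 -m jog '[{"linear":[-0.003,0,0],"rotation":[0,0,0],"grip":10},{"linear":[-0.003,0,0],"rotation":[0,0,0],"grip":14},{"linear":[-0.003,0,0],"rotation":[0,0,0],"grip":20},{"linear":[-0.003,0,0],"rotation":[0,0,0],"grip":35},{"linear":[-0.003,0,0],"rotation":[0,0,0],"grip":45},{"linear":[-0.003,0,0],"rotation":[0,0,0],"grip":45}]' 20
python3 -c "
from yaw import *
yaws('top5');st();plan([531,-4.5,220],-.19);plan([531,-4.5,220],-1.757)"
```

```text
time_s: 8.93
eef_pos: [530.4, -7.2, 123.5]
ee_rot: [0.702, 0.084, 0.702, -0.089]
force: [0.3, -1.2, 0.4]
grip_width: 0.526
308 radial yaw -1.761 end -1.762 line -1.769 z 110.6 rmax 242.0
10 radial yaw -1.835 end -1.826 line -1.77 z 61.3 rmax 223.0
t 8.98 pos [530.4  -7.2 123.5] F [-0.4 -0.4  0.5] T [ 0.07  0.03 -0.01] grip 44.7 q [-0.23  0.43  1.62 -0.01  1.08  0.02]
 x [-0.001 -0.007 -1.   ] zyaw -0.244
 linear [-0.322  0.007  0.   ] rot [-0.108  0.     0.014]
 linear [-0.322  0.007  0.   ] rot [3.026 0.011 0.011]
```

View pics/top5z.png

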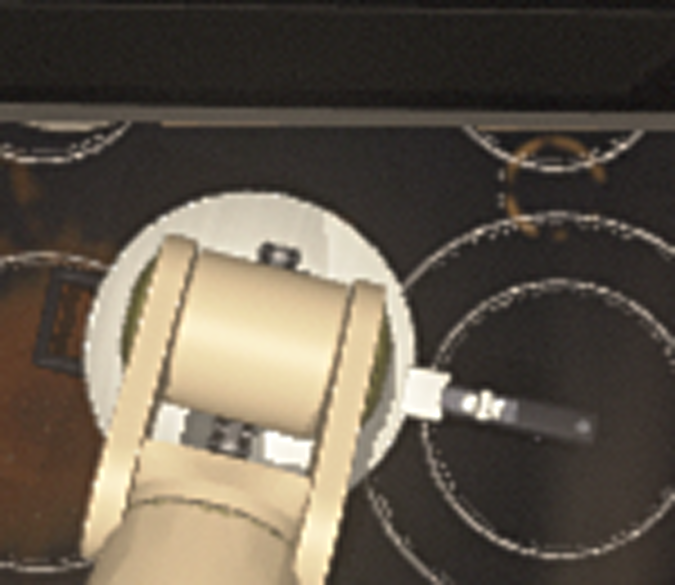

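Lid home: handle yaw −1.761 vs pot −1.76, and it stayed on release. Next I raise and shut the fingers, then move outboard of the tab.

```bash
python3 -m jog '[{"linear":[-0.13,0,0],"rotation":[0,0,0],"grip":45},{"linear":[-0.25,0,0],"rotation":[0,0,0],"grip":45},{"linear":[-0.25,0,0],"rotation":[0,0,0],"grip":20},{"linear":[-0.25,0,0],"rotation":[-0.1,0,0.014],"grip":0},{"linear":[-0.25,0,0],"rotation":[-0.1,0,0.014],"grip":0}]' 40
python3 -c "
from go import *
st();u=np.array([np.cos(-1.763),np.sin(-1.763)]);p=np.array([531,-4.5])+190*u;print(p);plan([*p,180],-1.763+np.pi/2)"
```

```text
time_s: 9.4
eef_pos: [530.7, -6.8, 198.9]
ee_rot: [0.704, 0.068, 0.703, -0.068]
force: [0.0, 0.4, 0.7]
grip_width: 0.107
t 9.4 pos [530.7  -6.8 198.9] F [0.  0.4 0.7] T [-0.01  0.   -0.01] grip 9.2 q [-0.23  0.35  1.53  0.    1.26 -0.04]
 x [ 0.001 -0.    -1.   ] zyaw -0.193
[ 494.70573429 -191.00127688]
 linear [ 0.063 -0.626  0.   ] rot [-0.002  0.003 -0.   ]
```

```bash
python3 -m jog '[{"linear":[0,-0.13,0],"rotation":[0,0,0],"grip":0},{"linear":[0,-0.26,0],"rotation":[0,0,0],"grip":0},{"linear":[0,-0.39,0],"rotation":[0,0,0],"grip":0},{"linear":[0,-0.52,0],"rotation":[0,0,0],"grip":0},{"linear":[0.03,-0.626,0],"rotation":[0,0,0],"grip":0},{"linear":[0.06,-0.626,0],"rotation":[0,0,0],"grip":0},{"linear":[0.06,-0.626,0],"rotation":[0,0,0],"grip":0},{"linear":[0.06,-0.626,0],"rotation":[0,0,0],"grip":0}]' 40
python3 - <<'E'
from yaw import *
st();u=np.array([np.cos(-1.763),np.sin(-1.763)]);p=np.array([531,-4.5])+190*u;plan([*p,117],-1.763+np.pi/2)
im,d=snap('scene','scene6');z=im[130:250,220:370,::-1]
cv2.imwrite('pics/scene6z.png',cv2.resize(z,None,fx=5,fy=5,interpolation=cv2.INTER_CUBIC))
w=world('scene',d)
U=np.array([*u,0]);r=(w-[531,-4.5,0])@U;l=(w-[531,-4.5,0])@np.array([-u[1],u[0],0])
m=(abs(l)<14)&(r>120)&(r<245)&(w[...,2]>90)&(w[...,2]<140)
for k in np.argsort(r[m])[::3]:print(r[m][k].round(0),w[m][k][2].round(0),l[m][k].round(0),end=' | ')
E
```

```text
time_s: 10.07
eef_pos: [494.5, -190.5, 180.4]
ee_rot: [0.704, 0.069, 0.704, -0.068]
force: [0.2, 0.7, 0.3]
grip_width: 0.003
t 10.07 pos [ 494.5 -190.5  180.4] F [0.2 0.7 0.3] T [ 0.02 -0.05 -0.01] grip 0.2 q [-0.59  0.37  1.56  0.    1.22 -0.4 ]
 x [ 0.     0.001 -1.   ] zyaw -0.194
 linear [ 0.211 -0.002  0.001] rot [-0.003  0.    -0.002]
120.0 109.0 8.0 | 124.0 110.0 11.0 | 125.0 111.0 8.0 | 127.0 108.0 1.0 | 129.0 109.0 6.0 | 131.0 110.0 -8.0 | 134.0 109.0 -9.0 | 135.0 110.0 -5.0 | 136.0 108.0 -0.0 | 137.0 110.0 -7.0 | 139.0 111.0 9.0 | 140.0 114.0 -2.0 | 141.0 116.0 3.0 | 146.0 114.0 2.0 | 147.0 111.0 -13.0 | 148.0 114.0 -1.0 | 149.0 111.0 -7.0 | 151.0 113.0 -14.0 | 153.0 110.0 -9.0 | 153.0 130.0 0.0 | 155.0 124.0 1.0 | 157.0 122.0 6.0 | 157.0 120.0 -9.0 | 157.0 111.0 -6.0 | 159.0 125.0 7.0 | 159.0 111.0 -9.0 | 160.0 114.0 -8.0 | 161.0 119.0 -11.0 | 161.0 128.0 -6.0 | 162.0 114.0 -11.0 | 164.0 120.0 -9.0 | 165.0 102.0 -13.0 | 173.0 102.0 -13.0 | 177.0 113.0 -6.0 | 181.0 111.0 -7.0 | 184.0 111.0 -13.0 | 188.0 111.0 4.0 | 191.0 108.0 -13.0 | 192.0 111.0 11.0 | 194.0 111.0 -4.0 | 197.0 109.0 -13.0 | 200.0 110.0 -8.0 | 201.0 111.0 9.0 | 204.0 111.0 6.0 | 204.0 112.0 -9.0 | 207.0 114.0 -7.0 | 209.0 112.0 6.0 | 211.0 110.0 -13.0 | 213.0 113.0 -3.0 | 217.0 103.0 -14.0 | 219.0 111.0 -4.0 | 220.0 109.0 -11.0 | 224.0 113.0 -5.0 | 224.0 113.0 7.0 | 228.0 111.0 -6.0 | 230.0 96.0 -11.0 | 231.0 108.0 -13.0 | 234.0 114.0 1.0 | 235.0 113.0 -10.0 | 238.0 109.0 10.0 |
```

View pics/scene6z.png

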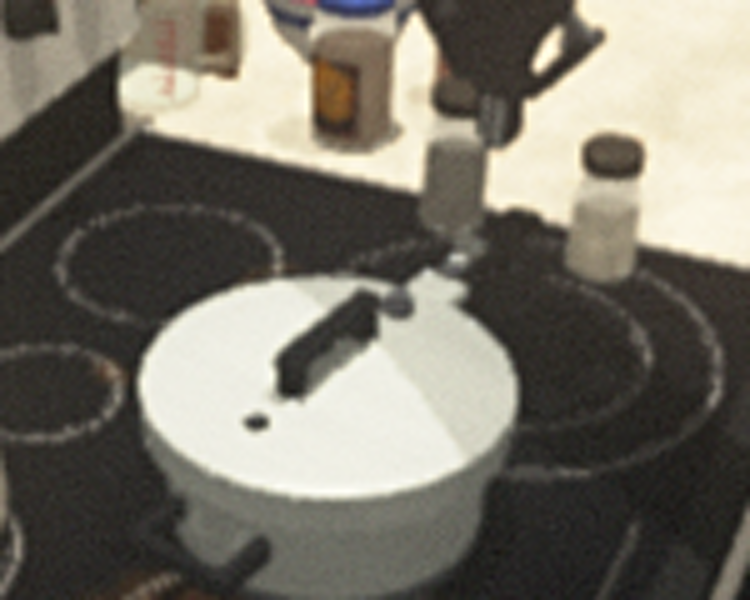

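The scene view shows the lid's bar lined up along the handle, with the tab at (457,258). The depth profile puts the tab at r 155–164 mm, z 127, on a handle top of 111.5, as expected. Next I descend outboard of it and push in.

```bash
python3 -m jog '[{"linear":[0.1,0,0],"rotation":[0,0,0],"grip":0},{"linear":[0.18,0,0],"rotation":[0,0,0],"grip":0},{"linear":[0.21,0,0],"rotation":[0,0,0],"grip":0},{"linear":[0.21,0,0],"rotation":[0,0,0],"grip":0},{"linear":[0.21,0,0],"rotation":[0,0,0],"grip":0}]' 40
python3 -m jog '[{"linear":[0,0.01,0],"rotation":[0,0,0],"grip":0},{"linear":[0,0.02,0],"rotation":[0,0,0],"grip":0},{"linear":[0,0.03,0],"rotation":[0,0,0],"grip":0},{"linear":[0,0.04,0],"rotation":[0,0,0],"grip":0},{"linear":[0,0.05,0],"rotation":[0,0,0],"grip":0},{"linear":[0,0.06,0],"rotation":[0,0,0],"grip":0}]' 40
python3 - <<'E'
from go import *
s,M=st();u=np.array([np.cos(-1.763),np.sin(-1.763)]);print((s['eef_pos'][:2]-[531,-4.5])@u, s['force'][:2]@u)
E
```

```text
time_s: 10.53
eef_pos: [495.6, -189.8, 118.9]
ee_rot: [0.705, 0.068, 0.703, -0.068]
force: [0.4, 0.7, -0.6]
grip_width: -0.0
time_s: 11.03
eef_pos: [499.3, -172.1, 119.3]
ee_rot: [0.705, 0.067, 0.703, -0.068]
force: [-1.2, -1.7, 2.2]
grip_width: 0.003
t 11.03 pos [ 499.3 -172.1  119.3] F [-1.2 -1.7  2.2] T [-0.26  0.08 -0.05] grip 0.3 q [-0.55  0.43  1.64  0.    1.07 -0.36]
 x [ 0.003 -0.001 -1.   ] zyaw -0.192
170.59286081333036 1.866372485758458
```

```bash
python3 -m jog '[{"linear":[0,0.01,0],"rotation":[0,0,0],"grip":0},{"linear":[0,0.018,0],"rotation":[0,0,0],"grip":0},{"linear":[0,0.026,0],"rotation":[0,0,0],"grip":0},{"linear":[0,0.03,0],"rotation":[0,0,0],"grip":0},{"linear":[0,0.03,0],"rotation":[0,0,0],"grip":0}]' 40
python3 - <<'E'
from go import *
s,M=st();u=np.array([np.cos(-1.763),np.sin(-1.763)]);print((s['eef_pos'][:2]-[531,-4.5])@u, s['force'][:2]@u)
E
```

```text
time_s: 11.45
eef_pos: [501.1, -163.7, 119.4]
ee_rot: [0.705, 0.067, 0.703, -0.068]
force: [0.0, -5.2, -0.2]
grip_width: -0.003
t 11.45 pos [ 501.1 -163.7  119.4] F [ 0.  -5.2 -0.2] T [-0.81  0.07  0.02] grip -0.2 q [-0.54  0.43  1.64 -0.    1.07 -0.35]
 x [ 0.003 -0.003 -1.   ] zyaw -0.192
162.02874211780158 5.083190705641069
```

```bash
python3 -m jog '[{"linear":[0,0.006,0],"rotation":[0,0,0],"grip":0},{"linear":[0,0.012,0],"rotation":[0,0,0],"grip":0},{"linear":[0,0.012,0],"rotation":[0,0,0],"grip":0}]' 40
python3 - <<'E'
from go import *
s,M=st();u=np.array([np.cos(-1.763),np.sin(-1.763)]);print((s['eef_pos'][:2]-[531,-4.5])@u, s['force'][:2]@u)
E
```

```text
time_s: 11.7
eef_pos: [501.8, -162.3, 119.6]
ee_rot: [0.705, 0.065, 0.702, -0.07]
force: [-2.7, -13.7, -0.9]
grip_width: 0.005
t 11.7 pos [ 501.8 -162.3  119.6] F [ -2.7 -13.7  -0.9] T [-2.25  0.33  0.01] grip 0.5 q [-0.53  0.43  1.64 -0.01  1.06 -0.34]
 x [ 0.003 -0.007 -1.   ] zyaw -0.191
160.48681577225028 13.95464998735251
```

The force rose sharply with the finger face at about r 150 mm, which is full travel. I back off, raise and check.

```bash
python3 -m jog '[{"linear":[0,0.008,0],"rotation":[0,0,0],"grip":0},{"linear":[0,0,0],"rotation":[0,0,0],"grip":0},{"linear":[0,-0.04,0],"rotation":[0,0,0],"grip":0},{"linear":[0,-0.05,0],"rotation":[0,0,0],"grip":0},{"linear":[-0.1,-0.05,0],"rotation":[0,0,0],"grip":0},{"linear":[-0.23,-0.05,0],"rotation":[0,0,0],"grip":0},{"linear":[-0.36,-0.1,0],"rotation":[0,0,0],"grip":0},{"linear":[-0.5,-0.3,0],"rotation":[0,0,0],"grip":0},{"linear":[-0.5,-0.43,0],"rotation":[0,0,0],"grip":0},{"linear":[-0.5,-0.55,0],"rotation":[0,0,0],"grip":0},{"linear":[-0.5,-0.65,0],"rotation":[0,0,0],"grip":0},{"linear":[-0.5,-0.75,0],"rotation":[0,0,0],"grip":0}]' 40
python3 - <<'E'
from yaw import *
st();yaws('top7')
im,d=snap('scene','scene7');z=im[130:250,220:370,::-1]
cv2.imwrite('pics/scene7z.png',cv2.resize(z,None,fx=5,fy=5,interpolation=cv2.INTER_CUBIC))
u=np.array([np.cos(-1.763),np.sin(-1.763)])
for n,dd in(('scene',d),('top',np.load('/tmp/top7.npz')['d']),('scene',np.load('/tmp/scene6.npz')['d']),('top',np.load('/tmp/top5.npz')['d'])):
    w=world(n,dd)
    U=np.array([*u,0]);r=(w-[531,-4.5,0])@U;l=(w-[531,-4.5,0])@np.array([-u[1],u[0],0])
    m=(abs(l)<14)&(r>120)&(r<200)&(w[...,2]>117)&(w[...,2]<140)
    print(n,m.sum(),np.median(r[m]),np.sort(r[m]).round(0))
E
```

```text
time_s: 12.7
eef_pos: [457.5, -384.5, 271.6]
ee_rot: [0.706, 0.065, 0.702, -0.07]
force: [0.3, 0.3, 0.4]
grip_width: 0.0
t 12.7 pos [ 457.5 -384.5  271.6] F [0.3 0.3 0.4] T [-0.02 -0.01 -0.01] grip 0.0 q [-0.89  0.45  1.2  -0.    1.48 -0.7 ]
 x [ 0.004 -0.008 -1.   ] zyaw -0.192
300 radial yaw -1.756 end -1.756 line -1.757 z 110.7 rmax 240.0
17 radial yaw -1.83 end -1.823 line -1.76 z 61.7 rmax 229.0
scene 25 142.03481448296606 [138. 139. 140. 140. 140. 140. 141. 141. 141. 142. 142. 142. 142. 142.
 142. 142. 143. 143. 143. 143. 144. 145. 146. 147. 147.]
top 24 145.58703743547906 [133. 135. 141. 141. 142. 142. 143. 143. 143. 144. 144. 146. 146. 146.
 146. 147. 148. 148. 148. 149. 149. 157. 185. 194.]
scene 23 158.58866106628108 [153. 155. 155. 156. 157. 157. 157. 157. 157. 158. 159. 159. 159. 159.
 160. 160. 161. 161. 161. 161. 162. 164. 165.]
top 24 159.46384857116874 [148. 151. 155. 156. 157. 157. 157. 158. 158. 159. 159. 159. 160. 161.
 161. 161. 161. 162. 162. 163. 163. 164. 164. 165.]
```

View pics/scene7z.png

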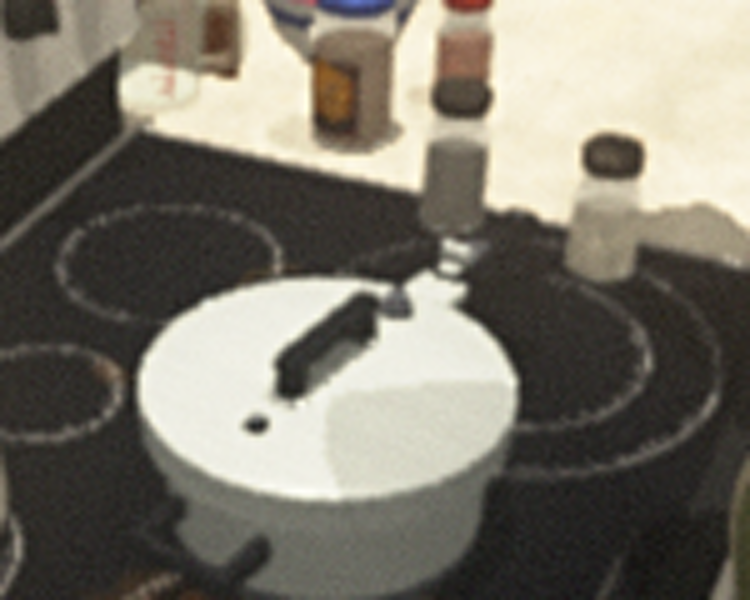

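View pics/top7z.png

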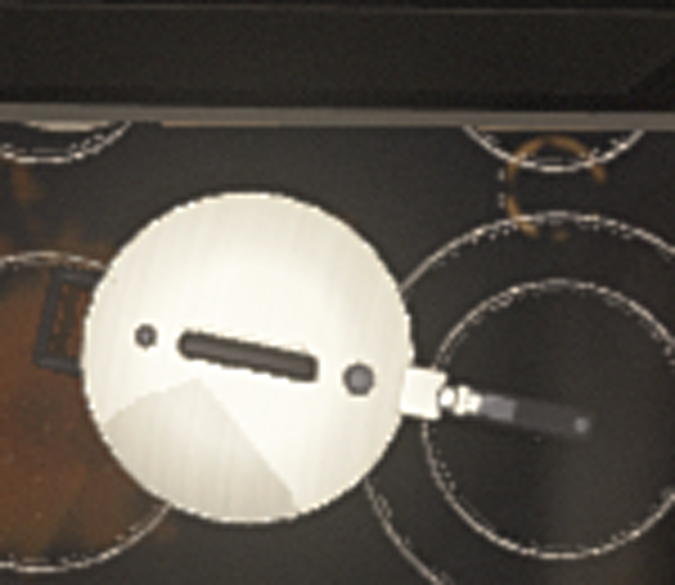

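The tab moved about 14–16 mm inward to r≈145, so the slide is locked. The lid's handle lies over the pot's handle, and both jars stand where they were. I'm handing in.

```bash
python3 -c "
from rig import finish_job
print(finish_job())"
```

```text
the job is handed in; nothing more can be done
None
```

The lid is home and locked, and I handed the job in at about 13 s of the 53 s allowed.

**What I did:**
- **Gaps:** I gripped the bridge bar and turned the lid clockwise until it dropped 3.5 mm into the gaps.
- **Turning home:** I pressed with about 9–15 N and kept turning until the torque jumped to 2 N m at the end stop, then let go.
- **Lock:** I pushed the lock tab in with the shut fingers until it stopped at 14 N.

**Last checks:**
- **Lid:** Its handle yaw read −1.756 rad; the pot's handle, measured from the first pictures, was −1.76. The top of its handle was at about 111 mm against the 112 mm expected when home. It stayed put after release.
- **Lock slide:** The tab moved 14 mm in the top view and 16.5 mm in the scene view, against a travel of 14 mm. I put the difference down to depth noise.
- **Surroundings:** The two jars look unmoved in the scene view. I did not re-check the oil bottle after the start, but the arm never went near it. The arm ended raised and clear, with no force on the tool.

One reading disagreed. Late in the turn and afterwards the direct pot-handle yaw came out at about −1.83, because the lid's handle hides most of the pot's. I relied on the unobstructed first measurement.

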